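# Fill the gap beside the clamped specimen with the right spacer

## Task

A metal specimen bar is screwed down in the lane of the small fixture plate, against the left stop, and leaves a gap before the right stop. Of the three metal spacer blocks on the bench, pick the one that fills this gap (it goes in with only a few millimetres of play), and stand it upright in the gap, right down on the plate, in line with the specimen and the stop, its grip tab across the lane. The other bar on the plate, beside the lane, is only parked there.

Things in the scene. Friction and masses are not known exactly. Their poses are not given: they have to be found in the camera images.
- fixture: Fixed dark steel plate, 135x190x10 mm. Origin: underside, mid-lane; z up; the lane runs along y between a right stop (inner face y = -60 mm) and a left stop (y = +60). Stops and bars are 44 mm wide in x, tops 40 mm over the bench. Plate spans x -27 to +107; parking axis x = +75. Right stop and the bar's free end have 6 mm lead-in bevels on top. The lane is open in front and behind.
- specimen_short: Shorter of two screwed-down aluminium bars, 44x60x30 mm. Origin: underside of its left end, bar runs 60 mm along -y; axes as the fixture's. Either it is in the lane (fixture x 0, y +60, z 10 mm), leaving a 60 mm gap (fixture y -60 to 0), or it is parked (x +75) and the long bar (92 mm) is in the lane, leaving a 28 mm gap (y -60 to -32).
- spacer_thin: Thinnest of three aluminium spacers, for the 28 mm gap (a like one 36 mm thick fits neither gap). Origin: centre of its underside; z up, y along its thickness. Foot 44 (x) by 20 (y) by 40 mm high; centred on it an upright grip tab 40 (x) by 16 mm (y), from 40 to 70 mm above the underside. Half a turn about z looks the same. Loose, about 130 g, standing on the bench.
- spacer_thick: Thickest of three aluminium spacers, for the 60 mm gap. Origin: centre of its underside; z up, y along its thickness. Foot 44 (x) by 52 (y) by 40 mm high; centred on it an upright grip tab 40 (x) by 16 mm (y), from 40 to 70 mm above the underside. Half a turn about z looks the same. Loose, about 280 g, standing on the bench.

How it is judged:
By the outcome, as a careful person would: the job done as asked, in the order asked, and still so for the second after the job is handed in, with the robot touching nothing.
It also fails if it takes over 32 s, if anything falls off the work surface, if the arm or the gripper's body presses on something with over 40 N, if the wrist force passes 120 N, or if a joint passes its speed limit or range.

## Robot

A 6-joint arm with a two-finger parallel gripper is mounted at the origin on a cart in front of the work surface, level with it; the furniture and walls round the work are solid. World frame = base frame: x ahead of the robot, y to its left, z up, the work surface at z = 0. Lengths are in m, angles in rad, forces in N, time in s.
With the tool pointing down it reaches from about 0.25 to 0.725 m from the base axis. Payload 4 kg.
Tool frame: the origin (TCP) lies midway between the tips of the shut fingers; the grasp point (between the pads) lies bot.pinch_z behind it (bot.pinch_z is the distance from the TCP to the grasp point, in m); z points along the fingers, y is the line along which they close (so a half turn about z gives the same grasp; the last joint's range is limited). The gripper opens to 85 mm and grips with 20 to 120 N. Pads are 22 mm wide; open, the fingers measure 114 mm over their backs; the gripper's body (76 mm by 85 mm) begins 54 mm behind the grasp point. The pads swing forward as they close: fully open they stand 13 mm farther back than shut.
Start: joints at [1.24, 0.241, 0.005, 1.335, 0, 1.571], TCP at [0.162, 0.473, 0.231] pointing down, gripper open.
Joint ranges: [-2.72, 2.72], [-1.05, 1.87], [-1.09, 1.28], [-1.99, 2.15], [-1.42, 1.44], [-3.14, 3.14]. Speed limits (rad/s): [2.79, 2.79, 3.14, 3.14, 3.14, 3.14].

## Interface

Orientations are given as a unit quaternion [x, y, z, w].
In Python, from workcell import bot gives the robot as it stands.
- The arm moves only by the tool jog_arm, called after "Request:" as name(argument=value, ...), one argument or row to a line, values as JSON. Schema: {"type":"object","properties":{"rows":{"type":"object","properties":{"plan":{"type":"array","items":{"type":"array","items":{"type":"number"},"minItems":7,"maxItems":7},"minItems":1,"maxItems":10}},"additionalProperties":false,"required":["plan"]},"only":{"type":"string"},"quiet":{"type":"boolean"},"lines":{"type":"string"}},"required":["rows"],"additionalProperties":false}. rows is an object whose key "plan" holds a list of rows, 1 to 10 of them, each of 7 numbers: a rotation vector rx, ry, rz in fractions of the full range, 1 being 4 rad, then dx, dy, dz in parts of the range, where 1.0 means 0.8 m, then the finger opening in m; each row is the pose to reach, as a shift and turn from the pose commanded when the call began, along the tool's axes at that moment; what a row does not reach only later rows make up. A row lasts 1/8 s, in which the tool goes at most 0.0625 m and 0.188 rad, less where a joint would pass 70% of its speed; a pose out of reach is approached as far as the arm can. The fingers move at their own pace and stop on an object; the grip force is fixed at half the most. Time passes only in rows, so rows that do not move let the fingers close. The tool returns the time, the measured TCP pose, the force, the opening and the grip force at its end. only (a regular expression) keeps the lines of the reply that match it, lines (a string "A,B") keeps lines A to B, and quiet returns only ok. No shift or turn number may pass 1 either way. Input that does not fit is refused with a message, and nothing moves.
- bot.get_obs(): the state, without advancing time (a new reading comes with each control period).
- bot.camera(name): name is "scene" or "top" or "wrist"; returns the picture (480x640x3 uint8, red, green, blue); there is no depth.
- bot.calibration(name): a dict with "mtx" (3x3 intrinsics, pixels), "R" (3x3) and "t" (3): a world point X has camera coordinates R X + t. Camera axes: x right, y down, z forward; pixel columns grow to the right and rows downward; lengths in m; the calibration is good to about 2 mm. A picture is of the moment at which its call begins: read the wrist's pose just before it. calibration takes no time and is no camera call; for the wrist camera it gives the pose at the moment of the call.
- bot.job_done(): hands the job in; it is judged then, once.
The state is a dict: "clock": time; "joint_pos": joint angles; "joint_vel": joint speeds; "tau": joint torques, N m; "eef_pos": TCP position; "tool_rot": TCP orientation; "ft_force": force on the tool from outside, world axes, zero at the start; "ft_torque": the same for the moment, N m; "grip_width": finger opening in m; "grasp_force": force on a finger pad.
Only numpy, scipy, OpenCV 4.12 (cv2) and the standard library are available. Lean on these libraries where they do the work, as an engineer would, in place of code of your own. Each camera call takes 0.05 s, during which the arm holds its last target. There are 200 camera calls.

## Working session

There is one attempt and no reset: what is moved stays moved. The work goes in short steps, Python scripts to look and compute and a tool call to move; the robot and the scene stay as the last step left them, time stands still between calls to the robot, and variables do not carry over. Pictures are saved under pics/ and viewed, at most 10 in all, crops included, and the job is handed in when it is done.

```bash
ls; mkdir -p pics; python3 - <<'E'
from workcell import bot
import cv2
for n in("scene","top"):
    cv2.imwrite(f"pics/{n}0.png",bot.camera(n)[:,:,::-1])
    c=bot.calibration(n);print(n,c)
print(bot.pinch_z,bot.get_obs())
E
```

```text
pics
workcell.py
scene {'mtx': array([[473.64675581,   0.        , 314.21633784],
       [  0.        , 473.64675581, 235.21571483],
       [  0.        ,   0.        ,   1.        ]]), 'R': array([[ 0.81269262, -0.5823416 , -0.02022311],
       [-0.4363479 , -0.58521481, -0.6834648 ],
       [ 0.38617512,  0.56427111, -0.72970329]]), 't': array([-0.29383963,  0.33604808,  0.62851552])}
top {'mtx': array([[468.97442627,   0.        , 313.48609438],
       [  0.        , 468.97442627, 239.49056453],
       [  0.        ,   0.        ,   1.        ]]), 'R': array([[-0.01782962, -0.99958581, -0.02259004],
       [-0.98507734,  0.0214302 , -0.17077291],
       [ 0.17118628,  0.01920812, -0.98505142]]), 't': array([0.19320866, 0.50269366, 0.81058537])}
0.0187 {'clock': 0.1, 'joint_pos': array([1.24001404e+00, 2.41343666e-01, 3.86617252e-03, 1.33521419e+00,
       1.16191664e-05, 1.57077887e+00]), 'joint_vel': array([-0.00108142, -0.00296396,  0.00424403, -0.00086841,  0.00086118,
       -0.00165074]), 'tau': array([-7.54516441e-04, -3.73138368e+01,  2.53009397e+01,  1.08430570e-02,
       -6.61251943e-05,  1.35065864e-05]), 'eef_pos': array([0.16220369, 0.4723582 , 0.23050174]), 'tool_rot': array([ 1.64629473e-01,  9.86355027e-01, -9.33787277e-04, -1.61762262e-04]), 'ft_force': array([-1.45659501,  1.03531065, -0.12628458]), 'ft_torque': array([-0.02663333,  0.00527792, -0.01431152]), 'grasp_force': 0.0, 'grip_width': 0.08508078600559588}
```

View pics/scene0.png

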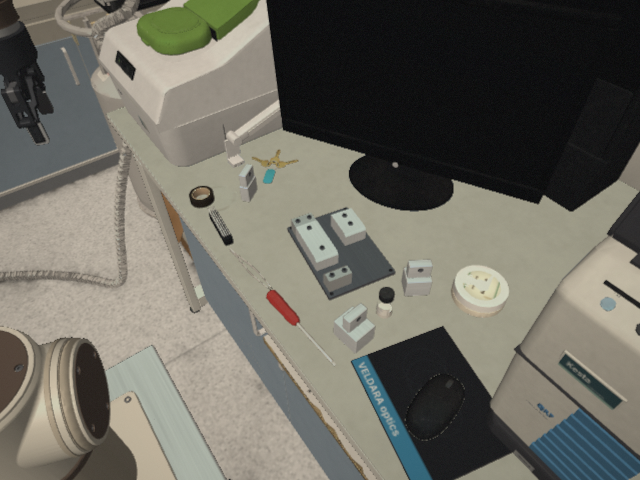

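View pics/top0.png

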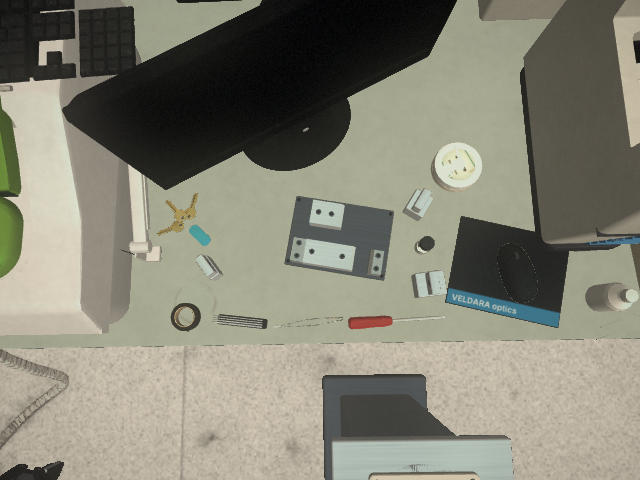

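The long bar is in the lane next to the left stop, and the gap is in front of the right stop (top ~(365,262)). That calls for the thin spacer, probably the one at top (208,267), scene (247,183). I'll enlarge both views to check.

```bash
python3 - <<'E'
import cv2,numpy as np
t=cv2.imread("pics/top0.png");s=cv2.imread("pics/scene0.png")
def c(i,x,y,w,h,k):return cv2.resize(i[y:y+h,x:x+w],None,fx=k,fy=k,interpolation=cv2.INTER_CUBIC)
a=np.vstack([c(t,185,245,50,40,8),c(s,225,155,50,35,8)])   # 400x(320+280)
b=np.vstack([c(t,280,190,130,100,3),c(s,280,200,130,100,3)]) #390x600
cv2.imwrite("pics/crop1.png",np.hstack([a,b]))
E
```

```text
(no output)
```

View pics/crop1.png

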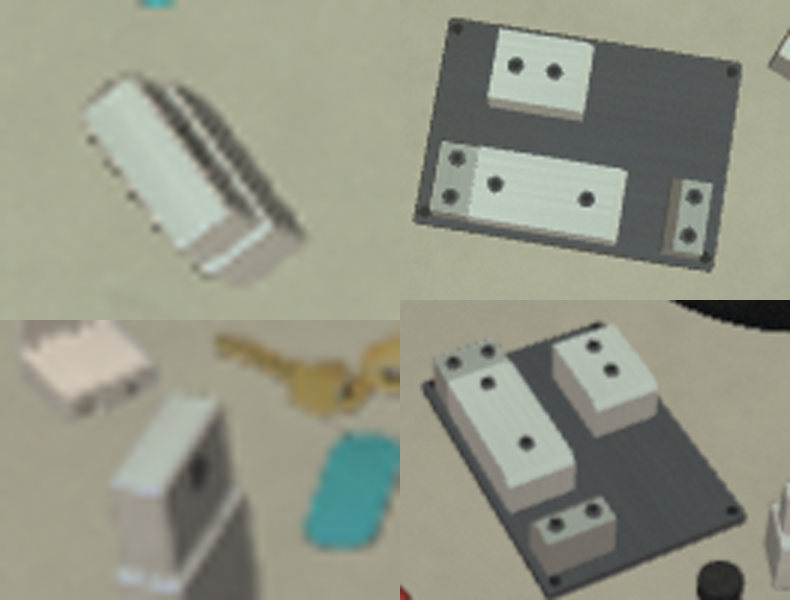

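The crop confirms it. The tab top corners are at top (195.6,258.7), (202,254.6), (207.7,276), (214.5,271.5). The plate corners and stop tops are clear in both views. Next I'll fit the poses.

```bash
cat > h.py <<'E'
import numpy as np,cv2
from scipy.optimize import least_squares
from workcell import bot
def proj(c,X):
    q=(c["R"]@np.asarray(X).T).T+c["t"]; p=q@c["mtx"].T; return p[:,:2]/p[:,2:]
def pl(p,M):  # p=x,y,z,yaw
    c,s=np.cos(p[3]),np.sin(p[3]);M=np.asarray(M)
    return np.c_[p[0]+c*M[:,0]-s*M[:,1],p[1]+s*M[:,0]+c*M[:,1],p[2]+M[:,2]]
def fit(sets,p0):  # sets: (calib, model pts, pixels)
    f=lambda p:np.concatenate([(proj(c,pl(p,M))-P).ravel() for c,M,P in sets])
    r=least_squares(f,p0,loss="soft_l1");print(np.round(r.x,4),"res\n",np.round(f(r.x).reshape(-1,2),1).tolist());return r.x
def crop(P,ox,oy,k,x0,y0): return (np.array(P,float)-[ox,oy]+.5)/k-.5+[x0,y0]
E
python3 - <<'E'
from h import *
T=bot.calibration("top");S=bot.calibration("scene")
M=np.array([[-27,95,10],[107,95,10],[107,-95,10],[-27,-95,10],
 [22,-32,40],[-22,-32,40],[22,60,40],[-22,60,40],[22,-60,34]])/1000
pt=crop([[415,222],[450,18],[740,63],[712,270],[627,170],[617,243],[476,148],[467,212],[682,180]],400,0,3,280,190)
M2=M[:4]; ps=crop([[423,385],[601,322],[745,520],[550,597]],400,300,3,280,200)
f=fit([(T,M[:8],pt[:8]),(S,M2,ps)],[.45,0,0,-.1])
tab=np.array([[-20,-8,0],[-20,8,0],[20,-8,0],[20,8,0]])/1000
# near = x- end; near-right, near-left, far-right, far-left
pt=crop([[240,212],[182,248],[135,79],[85,110]],0,0,8,185,245)
ps=crop([[155,490],[112,488],[218,400],[185,395]],0,320,8,225,155)
for y0 in(.6,):
  t=fit([(T,tab,pt),(S,tab,ps)],[.4,.2,.07,y0])
for n,c,p in(("t",T,pt),("s",S,ps)): # edge lengths at fitted height
  A=c["R"].T@np.linalg.inv(c["mtx"])@np.c_[p,np.ones(4)].T; C=-c["R"].T@c["t"]
  X=(C[:,None]+A*((t[2]-C[2])/A[2])).T
  print(n,[round(float(np.linalg.norm(X[i]-X[j])),4) for i,j in((0,1),(2,3),(0,2),(1,3))],X.mean(0))
E
```

```text
[ 0.4773  0.1425 -0.0027 -0.1836] res
 [[-0.8, -0.2], [-0.3, 0.1], [0.4, 0.4], [-0.1, 0.2], [-0.1, 0.2], [-0.4, -0.6], [0.8, -0.4], [-0.2, 1.6], [-0.2, 0.1], [0.3, 0.4], [1.3, -0.7], [0.0, 0.2]]
[0.4608 0.3757 0.0708 0.623 ] res
 [[0.1, 0.1], [-0.1, 1.1], [0.4, -1.3], [-0.7, 0.2], [1.4, 0.9], [-0.4, -0.4], [1.6, 0.2], [-1.4, -0.6]]
t [0.0148, 0.0128, 0.0384, 0.0381] [0.4608811  0.37554998 0.07075784]
s [0.011, 0.0091, 0.0379, 0.0399] [0.46039462 0.37617876 0.07075784]
```

```bash
cat >> h.py <<'E'
from scipy.spatial.transform import Rotation as Ro
def ray(n,p,z):
    c=bot.calibration(n) if isinstance(n,str) else n
    A=c["R"].T@np.linalg.inv(c["mtx"])@[p[0],p[1],1];C=-c["R"].T@c["t"];return C+A*((z-C[2])/A[2])
def go(*W): # W: (x,y,z,angle of tool y in world deg) -> row numbers
    o=bot.get_obs();R0=Ro.from_quat(o["tool_rot"])
    for x,y,z,a in W:
        a=np.radians(a);ty=np.array([np.cos(a),np.sin(a),0]);tz=np.array([0,0,-1.])
        R=Ro.from_matrix(np.c_[np.cross(ty,tz),ty,tz])
        v=(R0.inv()*R).as_rotvec(); d=R0.inv().apply(np.array([x,y,z])-o["eef_pos"])
        print(np.round(np.r_[v,d],4).tolist())
def st():
    o=bot.get_obs();print({k:np.round(o[k],4).tolist() for k in("clock","joint_pos","eef_pos","tool_rot","ft_force","grip_width","grasp_force")})
    ty=Ro.from_quat(o["tool_rot"]).as_matrix();print("tool y deg",np.degrees(np.arctan2(ty[1,1],ty[0,1])),"z",ty[:,2].round(4))
E
python3 - <<'E'
from h import *
print(ray("scene",(185,165),0),ray("top",(105,332),0),ray("top",(105,332),.2),ray("top",(65,75),.2))
print(ray("scene",(233,163),0),ray("top",(150,257),0),ray("top",(150,257),.1)) # lamp foot
print("monitor low corner",ray("top",(165,188),.1),ray("top",(165,188),.3),ray("scene",(285,130),.1),ray("scene",(285,130),.3))
go((.17,.34,.23,71),(.43,.34,.23,125.7),(.461,.3757,.20,125.7))
E
```

```text
[0.39375682 0.55815219 0.        ] [0.34648191 0.57893421 0.        ] [0.34949626 0.48617899 0.2       ] [0.75666856 0.57502488 0.2       ]
[ 4.86463627e-01  4.97316613e-01 -1.11022302e-16] [0.48693471 0.49971107 0.        ] [0.47263722 0.46224817 0.1       ]
monitor low corner [0.59421208 0.44088371 0.1       ] [0.53478711 0.37137568 0.3       ] [0.57999838 0.40834379 0.1       ] [0.42982431 0.1550826  0.3       ]
[-0.0019, -0.0, 0.0008, -0.0504, -0.1227, 0.0007]
[-0.0017, -0.0009, -0.9538, -0.2963, -0.0382, 0.0006]
[-0.0017, -0.0009, -0.9538, -0.314, 0.0057, 0.0305]
```

Units first: shifts go in shares of 0.8 m and turns go in shares of 4 rad. So -0.314 m / 0.8 = -0.3925, -0.296 m / 0.8 = -0.37, -0.954 rad / 4 = -0.2385.

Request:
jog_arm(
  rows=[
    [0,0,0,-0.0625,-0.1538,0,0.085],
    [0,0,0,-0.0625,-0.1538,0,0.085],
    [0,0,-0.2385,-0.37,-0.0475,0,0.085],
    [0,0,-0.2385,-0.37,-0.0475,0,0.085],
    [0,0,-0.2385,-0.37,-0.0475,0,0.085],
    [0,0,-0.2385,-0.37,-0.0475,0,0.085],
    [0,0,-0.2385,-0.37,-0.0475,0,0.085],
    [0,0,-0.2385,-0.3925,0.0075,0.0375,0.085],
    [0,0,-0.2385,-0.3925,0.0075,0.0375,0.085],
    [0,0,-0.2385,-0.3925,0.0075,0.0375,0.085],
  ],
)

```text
refused: rows: the value is not of type 'object' (schema: type "object"). Nothing was moved.
```

I used the wrong layout. The manual says an object with the rows under "plan"; once more.

Request:
jog_arm(
  rows={"plan": [[0,0,0,-0.0625,-0.1538,0,0.085],[0,0,0,-0.0625,-0.1538,0,0.085],[0,0,-0.2385,-0.37,-0.0475,0,0.085],[0,0,-0.2385,-0.37,-0.0475,0,0.085],[0,0,-0.2385,-0.37,-0.0475,0,0.085],[0,0,-0.2385,-0.37,-0.0475,0,0.085],[0,0,-0.2385,-0.37,-0.0475,0,0.085],[0,0,-0.2385,-0.3925,0.0075,0.0375,0.085],[0,0,-0.2385,-0.3925,0.0075,0.0375,0.085],[0,0,-0.2385,-0.3925,0.0075,0.0375,0.085]]},
)

```text
clock: 1.35
eef_pos: [0.4606, 0.3761, 0.2005]
tool_rot: [-0.306, 0.952, -0.0, -0.001]
ft_force: [-0.8, -0.1, 0.7]
grip_width: 0.0848
grasp_force: 0.0
```

```bash
python3 - <<'E'
from h import *
st(); bot.camera("wrist")
import pickle
c=bot.calibration("wrist");i=bot.camera("wrist");pickle.dump(c,open("w1.pkl","wb"))
cv2.imwrite("pics/w1.png",i[:,:,::-1]);st();print(c)
E
```

```text
{'clock': 1.35, 'joint_pos': [0.6847, 0.4455, 0.2182, 1.3461, -0.0, 0.0618], 'eef_pos': [0.4606, 0.3761, 0.2005], 'tool_rot': [-0.3064, 0.9519, -0.0005, -0.0012], 'ft_force': [-0.8461, -0.1017, 0.6698], 'grip_width': 0.0848, 'grasp_force': 0.0}
tool y deg 125.69042699911036 z [-0.002  -0.0017 -1.    ]
{'clock': 1.45, 'joint_pos': [0.6849, 0.4419, 0.2185, 1.3458, -0.0001, 0.0617], 'eef_pos': [0.4609, 0.3764, 0.2028], 'tool_rot': [-0.3066, 0.9518, 0.0003, 0.0008], 'ft_force': [-0.5596, -0.3234, 0.3813], 'grip_width': 0.0852, 'grasp_force': 0.0}
tool y deg 125.70716310666275 z [ 0.0013  0.001  -1.    ]
{'mtx': array([[354.47448924,   0.        , 319.12191622],
       [  0.        , 354.47448924, 239.40482365],
       [  0.        ,   0.        ,   1.        ]]), 'R': array([[-5.83719514e-01,  8.11955302e-01,  3.40935245e-04],
       [ 7.84459663e-01,  5.63844290e-01,  2.58268567e-01],
       [ 2.09510298e-01,  1.51023853e-01, -9.66073098e-01]]), 't': array([-0.03678953, -0.59894882,  0.19647561])}
```

View pics/w1.png

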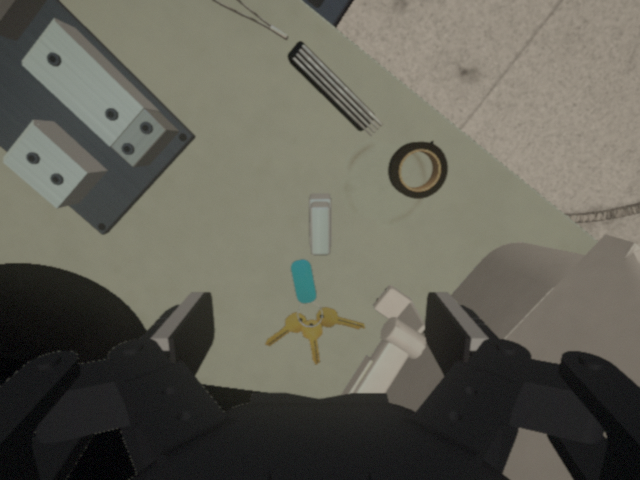

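The wrist view shows the thin spacer upright in the image and on the finger midline (x≈320). The tab top runs from about (310,206) to (329,254), and the surroundings look clear of the fingers. Next I'll measure its edges in an enlarged crop.

```bash
python3 - <<'E'
import cv2
i=cv2.imread("pics/w1.png")
cv2.imwrite("pics/c2.png",cv2.resize(i[185:265,280:360],None,fx=7,fy=7,interpolation=cv2.INTER_CUBIC))
from h import *
import pickle
c=pickle.load(open("w1.pkl","rb"))
print(proj(c,pl([.4608,.3757,.0708,.623],np.array([[-20,-8,0],[-20,8,0],[20,-8,0],[20,8,0],[-22,-10,-30],[-22,10,-30]])/1000)))
E
```

```text
[[307.97435278 205.17396992]
 [328.5091634  205.17896398]
 [308.36133278 254.21583645]
 [328.1557547  254.21953474]
 [306.67765472 197.10862722]
 [329.94784911 197.11450222]]
```

View pics/c2.png

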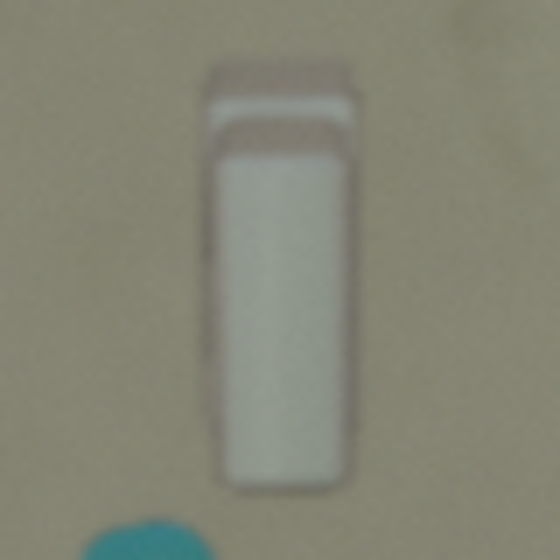

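The crop shows the tab top corners at (310.4,206.7), (329.5,206.7), (330,254.7), (311.7,254.7), with the foot ledge edge at y≈198.9. It is the thin spacer: the foot is barely wider than the tab.

```bash
python3 - <<'E'
from h import *
import pickle
c=pickle.load(open("w1.pkl","rb"));T=bot.calibration("top");S=bot.calibration("scene")
tab=np.array([[-20,-8,0],[-20,8,0],[20,-8,0],[20,8,0]])/1000
pw=crop([[213,152],[346,152],[222,488],[350,488]],0,0,7,280,185)
pt=crop([[240,212],[182,248],[135,79],[85,110]],0,0,8,185,245)
ps=crop([[155,490],[112,488],[218,400],[185,395]],0,320,8,225,155)
fit([(c,tab,pw)],[.46,.37,.07,.62])
f=lambda p:proj(c,pl([p[0],p[1],.0705,p[2]],tab)).ravel()-pw.ravel()
r=least_squares(f,[.46,.37,.62]).x;print("wrist, z .0705",r)
fit([(c,tab,pw),(T,tab,pt),(S,tab,ps)],[.46,.37,.07,.62])
a=np.degrees(r[2])+90
go((r[0],r[1],.075,a),(r[0],r[1],.044,a))
st()
E
```

```text
[0.4619 0.3782 0.063  0.6397] res
 [[-0.4, 0.3], [0.5, 0.0], [-0.6, -0.0], [0.4, -0.3]]
wrist, z .0705 [0.46046577 0.37714178 0.64028394]
[0.4609 0.3772 0.0689 0.6361] res
 [[-0.8, -0.2], [0.6, -0.5], [-1.1, 0.4], [0.2, 0.2], [-0.4, 0.1], [-0.5, 1.1], [-0.3, -1.1], [-1.4, 0.5], [1.4, 1.2], [-0.5, 0.0], [1.3, 0.5], [-1.7, -0.2]]
[0.0, 0.0016, -0.0171, 0.0001, 0.0008, 0.1278]
[0.0, 0.0016, -0.0171, 0.0002, 0.0008, 0.1588]
{'clock': 1.45, 'joint_pos': [0.6849, 0.4419, 0.2185, 1.3458, -0.0001, 0.0617], 'eef_pos': [0.4609, 0.3764, 0.2028], 'tool_rot': [-0.3066, 0.9518, 0.0003, 0.0008], 'ft_force': [-0.5596, -0.3234, 0.3813], 'grip_width': 0.0852, 'grasp_force': 0.0}
tool y deg 125.70716310666275 z [ 0.0013  0.001  -1.    ]
```

To row units: 0.157 m / 0.8 = 0.1963, 0.145 m / 0.8 = 0.1813, -0.017 rad / 4 = -0.0043.

Request:
jog_arm(
  rows={"plan": [[0,0,-0.0043,0,0.0013,0.075,0.06],[0,0,-0.0043,0,0.0013,0.1438,0.05],[0,0,-0.0043,0,0.0013,0.1813,0.05],[0,0,-0.0043,0,0.0013,0.1963,0.05],[0,0,-0.0043,0,0.0013,0.1963,0.05],[0,0,-0.0043,0,0.0013,0.1963,0.05]]},
)

```text
clock: 2.2
eef_pos: [0.462, 0.3785, 0.0468]
tool_rot: [-0.315, 0.949, 0.001, 0.002]
ft_force: [0.2, 0.3, -0.1]
grip_width: 0.0501
grasp_force: 0.0
```

```bash
python3 -c "
from h import *
st()"
```

```text
{'clock': 2.2, 'joint_pos': [0.6864, 0.562, -0.014, 0.9905, -0.0, 0.0461], 'eef_pos': [0.462, 0.3785, 0.0468], 'tool_rot': [-0.3147, 0.9492, 0.0008, 0.002], 'ft_force': [0.1915, 0.2771, -0.0878], 'grip_width': 0.0501, 'grasp_force': 0.0}
tool y deg 126.68478690984742 z [ 0.0034  0.0027 -1.    ]
```

Request:
jog_arm(
  rows={"plan": [[0,0,0,0,0,0,0.03],[0,0,0,0,0,0,0.02],[0,0,0,0,0,0,0],[0,0,0,0,0,0,0],[0,0,0,0,0,0,0],[0,0,0,0,0,0,0]]},
)

```text
clock: 2.95
eef_pos: [0.4614, 0.3778, 0.0452]
tool_rot: [-0.315, 0.949, 0.0, 0.001]
ft_force: [0.1, -0.2, 4.8]
grip_width: 0.0147
grasp_force: 59.3
```

Request:
jog_arm(
  rows={"plan": [[0,0,0,0,0,-0.025,0],[0,0,0,0,0,-0.0875,0],[0,0,0,0,0,-0.125,0],[0,0,0,0,0,-0.125,0]]},
)

```text
clock: 3.45
eef_pos: [0.462, 0.3785, 0.1465]
tool_rot: [-0.315, 0.949, 0.001, 0.002]
ft_force: [-0.4, -0.1, -2.2]
grip_width: 0.0148
grasp_force: 58.6
```

```bash
python3 - <<'E'
from h import *
st()
f=[.4773,.1425,-.1836]
for y in(-46,): print(pl([f[0],f[1],0,f[2]],[[0,y/1000,0]]))
E
```

```text
{'clock': 3.45, 'joint_pos': [0.6863, 0.4744, 0.1205, 1.2121, 0.0001, 0.0461], 'eef_pos': [0.462, 0.3785, 0.1465], 'tool_rot': [-0.3147, 0.9492, 0.0009, 0.0022], 'ft_force': [-0.4074, -0.1035, -2.2076], 'grip_width': 0.0148, 'grasp_force': 58.5696}
tool y deg 126.68286611416764 z [ 0.0037  0.0032 -1.    ]
[[0.46890177 0.09727313 0.        ]]
```

```bash
python3 - <<'E'
from h import *
go((.465,.235,.19,100),(.4689,.0973,.20,79.5))
E
```

```text
[0.0015, 0.0047, 0.4657, 0.0831, -0.1169, -0.044]
[0.0023, 0.0044, 0.8235, 0.1622, -0.2296, -0.0544]
```

To row units: -0.23 m / 0.8 = -0.2875, -0.2 m / 0.8 = -0.25, 0.824 rad / 4 = 0.206.

Request:
jog_arm(
  rows={"plan": [[0,0,0.0375,0.025,-0.0375,-0.0375,0],[0,0,0.075,0.0625,-0.0875,-0.0625,0],[0,0,0.1125,0.1,-0.1438,-0.0675,0],[0,0,0.15,0.1375,-0.2,-0.0675,0],[0,0,0.1875,0.175,-0.25,-0.0675,0],[0,0,0.206,0.2025,-0.2875,-0.0675,0],[0,0,0.206,0.2025,-0.2875,-0.0675,0],[0,0,0.206,0.2025,-0.2875,-0.0675,0],[0,0,0.206,0.2025,-0.2875,-0.0675,0]]},
)

```text
clock: 4.58
eef_pos: [0.4679, 0.097, 0.1975]
tool_rot: [0.091, 0.996, -0.0, -0.001]
ft_force: [0.8, 0.5, -1.4]
grip_width: 0.0148
grasp_force: 59.0
```

```bash
python3 - <<'E'
from h import *
import pickle
st();c=bot.calibration("wrist");i=bot.camera("wrist");pickle.dump(c,open("w2.pkl","wb"))
cv2.imwrite("pics/w2.png",i[:,:,::-1]);st()
E
```

```text
{'clock': 4.575, 'joint_pos': [0.2044, 0.216, -0.1162, 1.2398, 0.0002, 0.3864], 'eef_pos': [0.4679, 0.097, 0.1975], 'tool_rot': [0.0909, 0.9959, -0.0001, -0.0006], 'ft_force': [0.8412, 0.5408, -1.434], 'grip_width': 0.0148, 'grasp_force': 59.0184}
tool y deg 79.57155053644043 z [-0.0013 -0.     -1.    ]
{'clock': 4.625, 'joint_pos': [0.2045, 0.2159, -0.1159, 1.24, 0.0002, 0.3864], 'eef_pos': [0.468, 0.0971, 0.1977], 'tool_rot': [0.0908, 0.9959, -0.0, -0.0005], 'ft_force': [-0.4315, -0.2108, -1.4847], 'grip_width': 0.015, 'grasp_force': 59.0181}
tool y deg 79.5788503782326 z [-0.001  0.    -1.   ]
```

View pics/w2.png

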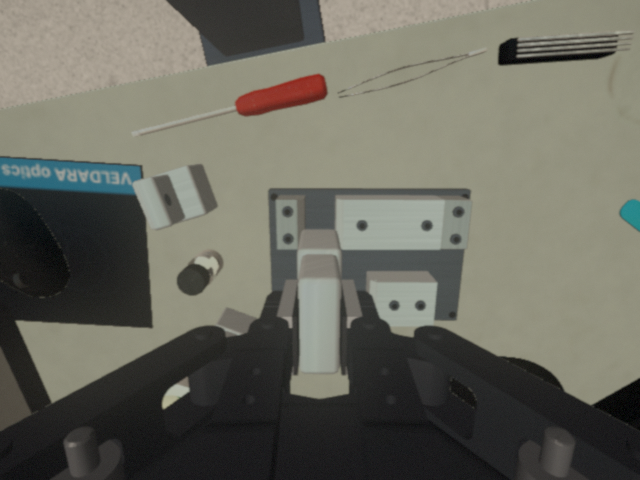

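The spacer is held straight. Through the wrist camera, the gap between the right stop (col ~303) and the bar (col ~335) is in view and squared with the image. I'll enlarge it to refine the fixture's pose and the held spacer's.

```bash
python3 - <<'E'
import cv2
i=cv2.imread("pics/w2.png")
cv2.imwrite("pics/c3.png",cv2.resize(i[183:283,260:390],None,fx=6,fy=6,interpolation=cv2.INTER_CUBIC))
E
```

```text
(no output)
```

View pics/c3.png

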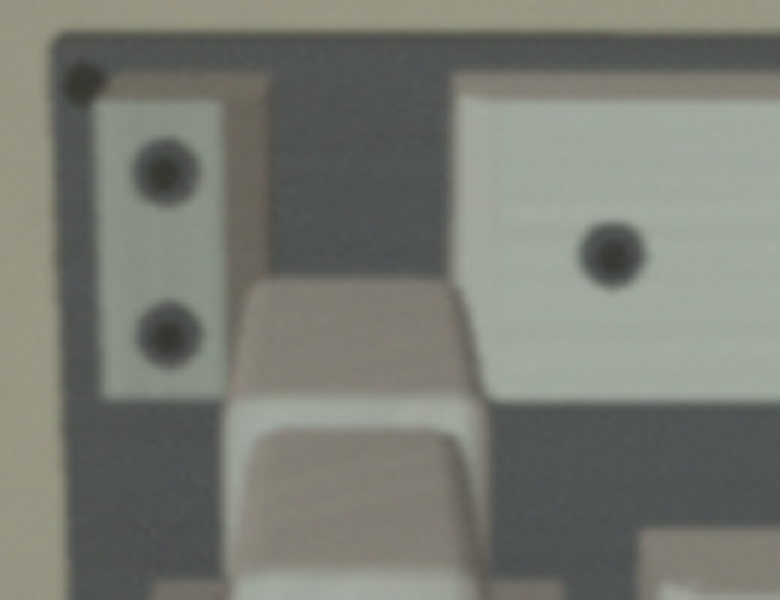

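The crop shows the following:
- Stop top inner edge at x≈223, rows 98–400; its foot at x≈268.
- Bar end at x≈455.
- Plate corner at (50,33).
- Held spacer's underside edge (250–460, 280) and foot-top edge (228–485, 398).

Now I'll compute the relative offset in this one view.

```bash
python3 - <<'E'
from h import *
import pickle
c=pickle.load(open("w2.pkl","rb"));f0=[.4773,.1425,0,-.1836]
M=np.array([[-27,-95,10],[-22,-66,40],[22,-66,40],[-22,-60,10],[-22,-32,34],[-22,-32,10]])/1000
P=crop([[50,33],[222,98],[225,400],[268,75],[456,96],[455,74]],0,0,6,260,183)
print(np.round(proj(c,pl(f0,M))-P,1).tolist())
f=fit([(c,M,P)],f0)
g=least_squares(lambda p:(proj(c,pl([p[0],p[1],0,p[2]],M))-P).ravel(),[.477,.142,-.18]);print("z=0:",g.x,np.round(g.fun.reshape(-1,2),1).tolist());g=g.x
F=np.array([[-22,-10,0],[-22,10,0],[-22,-10,40],[-22,10,40]])/1000
Q=crop([[250,280],[460,280],[226,398],[487,398]],0,0,6,260,183)
s=least_squares(lambda p:(proj(c,pl([p[0],p[1],.1525,p[2]],F))-Q).ravel(),[.469,.097,-.18]);print("spacer",s.x,np.round(s.fun.reshape(-1,2),1).tolist())
fit([(c,F,Q)],[.469,.097,.1525,-.18])
for q in(f[[0,1,3]],g):
  t=pl([q[0],q[1],0,q[2]],[[0,-.046,0]])[0];print("target",t,"need",t[:2]-s.x[:2],q[2]-s.x[2])
st()
E
```

```text
[[-0.7, 1.1], [-0.0, 0.4], [0.2, -0.3], [0.7, -0.5], [0.6, -0.2], [-0.4, -0.3]]
[ 4.780e-01  1.421e-01 -4.000e-04 -1.953e-01] res
 [[-0.5, 0.6], [0.0, 0.3], [-0.3, -0.5], [0.8, -0.5], [0.6, 0.1], [-0.4, 0.0]]
z=0: [ 0.47791267  0.14213545 -0.1954638 ] [[-0.6, 0.6], [-0.0, 0.3], [-0.4, -0.4], [0.7, -0.5], [0.6, 0.1], [-0.4, 0.0]]
spacer [ 0.46802573  0.09654658 -0.18183985] [[-0.7, -0.7], [1.1, -0.7], [-1.4, 0.6], [1.1, 0.6]]
[ 0.4705  0.0961  0.1432 -0.1819] res
 [[0.1, -0.1], [0.2, -0.1], [-0.0, 0.1], [-0.2, 0.1]]
target [0.46903481 0.09700949 0.        ] need [0.00100908 0.00046291] -0.01344606374941984
target [0.46897848 0.09701139 0.        ] need [0.00095275 0.00046482] -0.013623949595845258
{'clock': 4.625, 'joint_pos': [0.2045, 0.2159, -0.1159, 1.24, 0.0002, 0.3864], 'eef_pos': [0.468, 0.0971, 0.1977], 'tool_rot': [0.0908, 0.9959, -0.0, -0.0005], 'ft_force': [-0.4315, -0.2108, -1.4847], 'grip_width': 0.015, 'grasp_force': 59.0181}
tool y deg 79.5788503782326 z [-0.001  0.    -1.   ]
```

To row units: 0.135 m / 0.8 = 0.1688, -0.001 m / 0.8 = -0.0013, 0.007 rad / 4 = 0.0018.

Request:
jog_arm(
  rows={"plan": [[0,0,0.0018,-0.0013,0.0009,0.0625,0],[0,0,0.0018,-0.0013,0.0009,0.1125,0],[0,0,0.0018,-0.0013,0.0009,0.1313,0],[0,0,0.0018,-0.0013,0.0009,0.15,0],[0,0,0.0018,-0.0013,0.0009,0.1625,0],[0,0,0.0018,-0.0013,0.0009,0.1688,0],[0,0,0.0018,-0.0013,0.0009,0.1688,0],[0,0,0.0018,-0.0013,0.0009,0.1688,0]]},
)

```text
clock: 5.62
eef_pos: [0.4698, 0.0968, 0.0639]
tool_rot: [0.095, 0.995, 0.0, 0.001]
ft_force: [-0.1, 1.0, -1.7]
grip_width: 0.0148
grasp_force: 59.0
```

```bash
python3 -c "
from h import *
st();print(bot.calibration('wrist')['t'])
cv2.imwrite('pics/w3.png',bot.camera('wrist')[140:440,120:520,::-1].repeat(2,0).repeat(2,1))"
```

```text
{'clock': 5.625, 'joint_pos': [0.2032, 0.3453, -0.3226, 0.9017, 0.0, 0.3939], 'eef_pos': [0.4698, 0.0968, 0.0639], 'tool_rot': [0.0952, 0.9955, 0.0002, 0.0006], 'ft_force': [-0.0979, 0.9585, -1.6563], 'grip_width': 0.0148, 'grasp_force': 58.9703}
tool y deg 79.07224906922461 z [ 1.2e-03  3.0e-04 -1.0e+00]
[-0.18374717 -0.41767649  0.10148257]
```

View pics/w3.png

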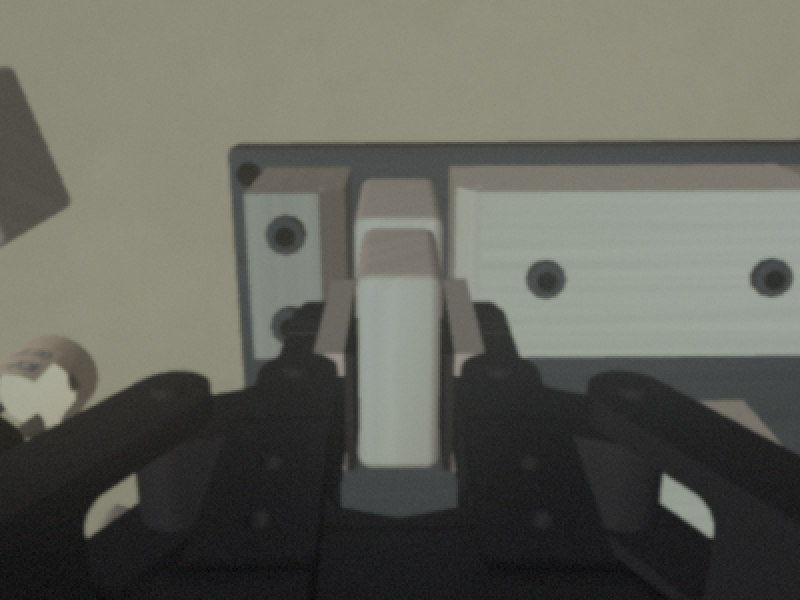

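The spacer is inside the gap and centred: its underside spans 358–440 and the gap 350–450 (crop px). Before lowering, I'll check alignment along x using the near-edge rows 180 (spacer) and 168/188 (bar base and top).

```bash
python3 - <<'E'
from h import *
c=bot.calibration("wrist");P=lambda u,v:(u/2+119.75,v/2+139.75)
g=[.4779,.1421,-.19]
def loc(p):
    d=p[:2]-np.array(g[:2]);k,s=np.cos(g[2]),np.sin(g[2]);return [round(1000*float(v),1) for v in(k*d[0]+s*d[1],-s*d[0]+k*d[1])]
for n,u,v,z in(("bar base",452,168,.01),("bar top",480,189,.04),("stop base",350,168,.01),("stop top",320,192,.04),("sp under L",359,180,.0187),("R",437,180,.0187),("sp foot top L",357,219,.0587),("R",441,219,.0587),("tab top L",358,276,.0887),("R",437,276,.0887)):
    print(n,loc(ray(c,P(u,v),z)))
go((.4698,.0968,.0555,79.07))
E
```

```text
bar base [-21.7, -31.2]
bar top [-23.1, -26.7]
stop base [-21.7, -60.1]
stop top [-22.4, -65.4]
sp under L [-20.3, -57.1]
R [-20.3, -35.9]
sp foot top L [-21.2, -55.4]
R [-21.2, -37.2]
tab top L [-19.6, -53.6]
R [-19.6, -39.6]
[0.0005, 0.0012, -0.0, 0.0001, -0.0, 0.0084]
```

To row units: 0.008 m / 0.8 = 0.01, 0.001 m / 0.8 = 0.0013.

Request:
jog_arm(
  rows={"plan": [[0,0,0,0.0013,0,0.0038,0],[0,0,0,0.0013,0,0.0075,0],[0,0,0,0.0013,0,0.01,0],[0,0,0,0.0013,0,0.01,0],[0,0,0,0.0013,0,0.01,0]]},
)

```text
clock: 6.3
eef_pos: [0.4683, 0.0968, 0.0552]
tool_rot: [0.095, 0.995, -0.0, -0.0]
ft_force: [-0.2, 0.1, -1.8]
grip_width: 0.0152
grasp_force: 59.2
```

```bash
python3 -c "
from h import *
st()"
```

```text
{'clock': 6.3, 'joint_pos': [0.2039, 0.3549, -0.3356, 0.8804, -0.0, 0.3948], 'eef_pos': [0.4683, 0.0968, 0.0552], 'tool_rot': [0.0953, 0.9955, -0.0, -0.0001], 'ft_force': [-0.1847, 0.0516, -1.7678], 'grip_width': 0.0152, 'grasp_force': 59.2394}
tool y deg 79.06531876071107 z [-1.e-04 -1.e-04 -1.e+00]
```

No contact yet, so I'll ease it down.

To row units: 0.001 m / 0.8 = 0.0013.

Request:
jog_arm(
  rows={"plan": [[0,0,0,0,0,0.0013,0],[0,0,0,0,0,0.0013,0],[0,0,0,0,0,0.0013,0]]},
)

```text
clock: 6.68
eef_pos: [0.4683, 0.0968, 0.0552]
tool_rot: [0.095, 0.995, 0.0, 0.0]
ft_force: [-2.8, -1.0, 6.9]
grip_width: 0.015
grasp_force: 60.2
```

Request:
jog_arm(
  rows={"plan": [[0,0,0,0,0,0.0013,0],[0,0,0,0,0,0.0013,0],[0,0,0,0,0,0.0013,0]]},
)

```text
clock: 7.05
eef_pos: [0.4684, 0.0969, 0.0552]
tool_rot: [0.095, 0.995, 0.0, 0.0]
ft_force: [-5.5, -0.9, 13.9]
grip_width: 0.015
grasp_force: 61.3
```

It's seated: z stays at 0.0552, which is the expected height, and the force is rising. I'll unload and release.

To row units: -0.0015 m / 0.8 = -0.0019.

Request:
jog_arm(
  rows={"plan": [[0,0,0,0,0,-0.0019,0],[0,0,0,0,0,-0.0019,0],[0,0,0,0,0,-0.0019,0.02],[0,0,0,0,0,-0.0019,0.035],[0,0,0,0,0,-0.0019,0.05],[0,0,0,0,0,-0.0019,0.06]]},
)

```text
clock: 7.8
eef_pos: [0.4683, 0.0969, 0.0547]
tool_rot: [0.095, 0.995, -0.0, -0.0]
ft_force: [-0.1, -0.7, 0.3]
grip_width: 0.0597
grasp_force: 0.0
```

Request:
jog_arm(
  rows={"plan": [[0,0,0,0,0,-0.025,0.06],[0,0,0,0,0,-0.0875,0.06],[0,0,0,0,0,-0.15,0.06],[0,0,0,0.05,0,-0.175,0.085],[0,0,0,0.1,0,-0.175,0.085],[0,0,0,0.1,0,-0.175,0.085],[0,0,0,0.1,0,-0.175,0.085],[0,0,0,0.1,0,-0.175,0.085]]},
)

```text
clock: 8.8
eef_pos: [0.3907, 0.112, 0.1947]
tool_rot: [0.096, 0.995, 0.0, 0.0]
ft_force: [-0.4, 0.5, 0.2]
grip_width: 0.0851
grasp_force: 0.0
```

```bash
python3 - <<'E'
from h import *
import pickle
t=cv2.resize(bot.camera("scene")[215:305,290:410],None,fx=3.3,fy=3.3,interpolation=cv2.INTER_CUBIC)
pickle.dump(bot.calibration("wrist"),open("w4.pkl","wb"))
w=cv2.resize(bot.camera("wrist")[200:400,230:430],None,fx=2,fy=2,interpolation=cv2.INTER_CUBIC)
o=np.zeros((400,796,3),np.uint8);o[:t.shape[0],:396]=t;o[:,396:]=w
cv2.imwrite("pics/end.png",o[:,:,::-1]);st()
E
```

```text
{'clock': 8.9, 'joint_pos': [0.2792, 0.0775, -0.2899, 1.2039, -0.0001, 0.4706], 'eef_pos': [0.3904, 0.1119, 0.1945], 'tool_rot': [0.0955, 0.9954, -0.0001, -0.0002], 'ft_force': [-0.0482, -0.4229, -0.3658], 'grip_width': 0.0849, 'grasp_force': 0.0}
tool y deg 79.03418192381082 z [-4.e-04 -2.e-04 -1.e+00]
```

View pics/end.png

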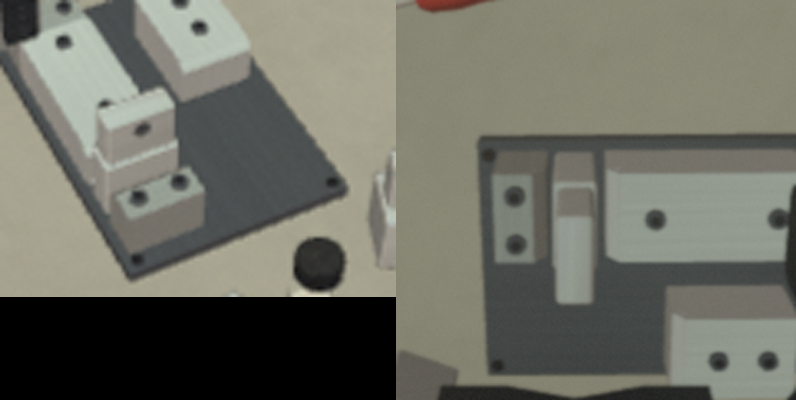

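The spacer stands upright in the gap. Its base edge (555–597, row 152) lines up with the stop and bar base edges (row ~151), it has play on both sides, and the gripper is clear. I'll hand it in.

```bash
python3 -c "
from workcell import bot
print(bot.job_done())"
```

```text
the job is handed in; nothing more can be done
None
```

The thin spacer stands upright on the plate in the 28 mm gap, in line with the bar and the stop with its tab across the lane; I handed the job in at about 8.9 s with the robot clear, and got no verdict back.

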